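Uncap the glaze spray can at the praline packing bench

TASK

The glaze spray can in the leaning stand is needed: lift its loose white cap off the can with the gripper and set it down gently, mouth down and flat, inside the larger of the two round steel cap holders, then let go. Do not drop the cap, do not push hard against the stand or its lamp, and leave the other things on the bench where they are.

Things in the scene. Friction and masses are not known exactly. Their poses are not given: they have to be found in the camera images.
- stand: Stand fixed to the bench: steel base plate 12 mm thick (x -65 to +145, y +-60 mm) and a grey sleeve that firmly holds an aluminium spray can, 52 mm diameter. The can leans 30 degrees from vertical: its axis points along (-0.5, 0, 0.866) in the stand's frame. Origin: on the bench, straight below the centre of the can's shoulder; z up, y level and square to the lean.
- lamp (a point): Centre of the white strip lamp bar over the can, 299 mm up, 18 mm to the stand's +x of its origin: 28 mm (x) by 130 mm (y) by 23 mm high. It is in the way of a gripper coming straight down on the cap. A dark arm, 18 mm wide, runs back at 305 to 317 mm from its +y end (stand's y +41 to +59 mm) to a square post at the stand's x +119 to +137 mm.
- shoulder (a point): Centre of the can's flat shoulder, on which the mouth of the cap rests; 158 mm above the bench. From it a steel dome (38 mm diameter, 20 mm long) and a black nozzle (11 mm diameter, to 34 mm from the shoulder) stand up along the can's axis, inside the cap.
- cap: Plain white cap, loose on the leaning can: round cup 50 mm outside diameter, 50 mm high, wall 2.5 mm, closed end 4 mm, about 30 g. Origin: centre of the mouth rim; z runs along its axis to the closed end (leaning 30 degrees with the can at first, up when it stands mouth down). Draw it along the can's axis at least 35 mm to clear the nozzle.
- holder: The larger cap holder: shallow round steel dish, fixed to the bench, 72 mm inside diameter, floor 4 mm above the bench, rim 14 mm above the bench, 84 mm outside diameter. Origin: on the bench at its centre; z up.
- holder_floor (a point): Centre of the larger holder's inner floor, 4 mm above the bench.
- small_holder: The smaller cap holder, fixed, same make: 40 mm inside diameter, 52 mm outside, rim 14 mm above the bench, with a small cap standing in it. Not to be used. Origin: on the bench at its centre.
- small_cap: Small white cap, 28 mm diameter, 30 mm high, standing mouth down in the smaller holder; leave it there. Origin: centre of its mouth rim.
- spare_can: A second spray can with a like white cap (fast on it), loose, standing upright on the bench, 52 mm diameter, 180 mm high; leave alone. Origin: centre of its underside.
- jar: Amber jar with a steel lid, 68 mm diameter, 85 mm high; leave alone. Origin: centre of its underside.
- bowl: White bowl, 90 mm diameter, 45 mm high, empty; leave alone. Origin: centre of its underside.
- spatula: Spatula with a wooden handle, 260 mm long, lying flat; leave alone. Its x axis runs along it.
There are look-alikes about, which are no part of the job. Leave any orange look-alike of the cap alone. What is shaped like the holder but purple is not meant.

How it is judged:
On the way:
1. the cap has been lifted clear of the can, held in the fingers (distance between cap and shoulder above 0.04 m and height (world z) of cap above 0.12 m and contact force between the fingers and cap above 0.3 N), for 0.2 s.
At the end, for the whole second after the job is handed in: The cap stands at rest, mouth down, on the floor of the larger holder: its mouth within 4 mm of the floor's height, its axis within 14 mm of the holder's centre (anywhere inside the rim) and within 0.1 rad of vertical (horizontal distance between cap and holder below 0.014 m and z of cap in the frame of holder_floor between -0.004 and 0.004 m and angle between cap's own z axis and vertical below 0.1 rad and linear speed of cap below 0.02 m/s); the robot touches nothing.
It fails at once if the cap is dropped: it moves faster than 0.6 m/s while the fingers do not hold it (a fall of about 20 mm) (linear speed of cap above 0.6 m/s and contact force between the fingers and cap below 0.05 N).
It fails at once if the robot pushes on the stand or its lamp with more than 20 N (contact force between any of the arm, the fingers and stand above 20 N).
It fails at once if the small cap, spare can, jar, bowl or spatula is moved more than 30 mm (distance of any of small_cap, spare_can, jar, bowl, spatula from where it was at the start of the episode above 0.03 m).
It also fails if it takes over 40 s, if anything falls off the work surface, if the arm or the gripper's body presses on something with over 40 N, if the wrist force passes 120 N, or if a joint passes its speed limit or range.

ROBOT

A 6-joint arm with a two-finger parallel gripper is mounted at the origin on the work surface. World frame = base frame: x ahead of the robot, y to its left, z up, the work surface at z = 0. Lengths are in m, angles in rad, forces in N, time in s.
With the tool pointing down it reaches from about 0.225 to 0.875 m from the base axis. Payload 3.4 kg.
Tool frame: the origin (TCP) lies at the very end of the fingers, on their centre line; the grasp point (between the pads) lies 19 mm behind it (grasp_offset is the distance from the TCP to the grasp point, in m); y points along the fingers, z is the direction in which the jaws open and shut, and the axes are right-handed (so a half turn about y gives the same grasp; the last joint's range is limited). The gripper opens to 85 mm and grips with 20 to 120 N. Pads are 22 mm wide; open, the fingers measure 114 mm over their backs; the gripper's body (76 mm by 85 mm) begins 54 mm behind the grasp point. The pads swing forward as they close: fully open they stand 13 mm farther back than shut.
Start: joints at [1.16, 0.276, 1.505, -0, 1.361, -0.121], TCP at [0.164, 0.551, 0.231] pointing down, gripper open.
Joint ranges: [-2.89, 2.89], [-0.75, 2.08], [0.22, 2.7], [-1.18, 4.32], [0.11, 2.71], [-2.7, 2.7]. Speed limits (rad/s): [2.57, 2.57, 3.14, 3.14, 3.14, 3.14].

INTERFACE

Orientations are given as a unit quaternion [w, x, y, z].
In Python, from rig import get_state, get_image, sign_off, grasp_offset gives the robot as it stands.
- The arm moves only by the shell command python3 -m jog 'ROWS' [FORCE]. ROWS is JSON, one flat list of numbers, 7 for each row, row after row: the closure in counts, from 0 (fully open) to 255 (shut), then the shift along the tool's x, y, z in cm, then the turn, a rotation vector about the tool's x, y, z in units of 8 degrees (1.0 is 8 degrees). In form: [jaw, tx, ty, tz, rx, ry, rz, jaw, tx, ty, tz, rx, ry, rz, ...]. A call has 1 to 12 rows; each row is the pose to reach, as a shift and turn from the pose commanded when the call began, along the tool's axes at that moment; what a row does not reach only later rows make up. A row lasts 1/8 s, in which the tool goes at most 62.5 mm and 10.7 degrees, less where a joint would pass 70% of its speed; a pose out of reach is approached as far as the arm can. A call with a gripper value outside its range is refused whole. The fingers move at their own pace and stop on an object; FORCE is the grip in N (left out, the last holds). Time passes only in rows, so rows that repeat a pose let the fingers close. It gives the time, the measured TCP pose, the force and the opening at its end, in the units of the state.
- get_state(): the state, without advancing time (a new reading comes with each control period).
- get_image(name): name is "scene" or "top" or "wrist"; returns a dict with "color" (420x560x3 uint8, blue, green, red), "mtx" (3x3 intrinsics, pixels), "R" (3x3) and "t" (3): a world point X has camera coordinates R X + t; the wrist camera has in their place "tool_from_camera" (4x4, takes a point from camera to tool coordinates, whose origin is the TCP and whose axes are the tool frame's). Camera axes: x right, y down, z forward; pixel columns grow to the right and rows downward; lengths in m; the calibration is good to about 2 mm. A picture is of the moment at which its call begins: read the wrist's pose just before it. There is no depth.
- sign_off(): hands the job in, once; it reports no verdict.
The state is a dict: "clock": time; "qpos": joint angles; "qd": joint speeds; "effort": joint torques, N m; "position": TCP position; "ee_rot": TCP orientation; "contact_force": force on the tool from outside, world axes, zero at the start; "moment": the same for the moment, N m; "width": finger opening in m.
Only numpy, scipy, OpenCV 4.12 (cv2) and the standard library are available. Lean on these libraries where they do the work, as an engineer would, in place of code of your own. Each camera call takes 0.05 s, during which the arm holds its last target.

## Working session

There is one attempt and no reset: what is moved stays moved. The work goes in short steps, Python scripts to look and compute and a shell command to move; the robot and the scene stay as the last step left them, time stands still between calls to the robot, and variables do not carry over. Pictures are saved under pics/ and viewed, and the job is handed in when it is done.

```bash
ls; mkdir -p pics; python3 - <<'E'
from rig import get_state,get_image,grasp_offset
import cv2
print(get_state(),grasp_offset)
for n in("scene","top","wrist"):
    d=get_image(n); cv2.imwrite(f"pics/{n}0.png",d["color"]); print(n,{k:v for k,v in d.items() if k!="color"})
E
```

```text
pics
{'clock': 0.0, 'qpos': array([ 1.16001538e+00,  2.76619823e-01,  1.50612868e+00, -2.56486281e-06,
        1.36072436e+00, -1.21004140e-01]), 'qd': array([ 0.00091171, -0.00033165, -0.00035236,  0.00074349,  0.00134641,
        0.00018285]), 'effort': array([ 1.48320811e-03, -4.16770613e+01, -2.45807844e+01,  4.40790291e-05,
        1.10639253e-02, -1.25286576e-05]), 'position': array([0.16409344, 0.55053211, 0.23042734]), 'ee_rot': array([-0.69905582,  0.70033908, -0.10226708,  0.10191944]), 'contact_force': array([-0.32684048, -0.54199625, -0.02023878]), 'moment': array([ 0.00572831, -0.02224609,  0.02129754]), 'width': 0.08543248947257868} 0.0187
scene {'mtx': array([[507.45031881,   0.        , 282.40415487],
       [  0.        , 507.45031881, 202.0054713 ],
       [  0.        ,   0.        ,   1.        ]]), 'R': array([[ 0.3399336 ,  0.9404255 ,  0.00670957],
       [ 0.52052877, -0.18220289, -0.83417738],
       [-0.78325918,  0.28705745, -0.55145542]]), 't': array([-0.21902084, -0.1237573 ,  1.68600187])}
top {'mtx': array([[478.82985061,   0.        , 278.00359343],
       [  0.        , 478.82985061, 212.14550108],
       [  0.        ,   0.        ,   1.        ]]), 'R': array([[-0.00503603, -0.99998265, -0.00305667],
       [-0.97791897,  0.0055635 , -0.20891038],
       [ 0.20892376,  0.0019371 , -0.97793001]]), 't': array([0.0444602 , 0.58512816, 1.12464428])}
wrist {'mtx': array([[364.43599935,   0.        , 279.88147135],
       [  0.        , 364.43599935, 213.79935568],
       [  0.        ,   0.        ,   1.        ]]), 'tool_from_camera': array([[ 2.42409586e-04,  9.60562615e-01,  2.78063668e-01,
        -7.16252051e-02],
       [ 6.97210019e-04, -2.78063771e-01,  9.60562363e-01,
        -1.42240763e-01],
       [ 9.99999728e-01, -3.89807496e-05, -7.37119202e-04,
        -7.61209274e-04],
       [ 0.00000000e+00,  0.00000000e+00,  0.00000000e+00,
         1.00000000e+00]])}
```

View pics/scene0.png

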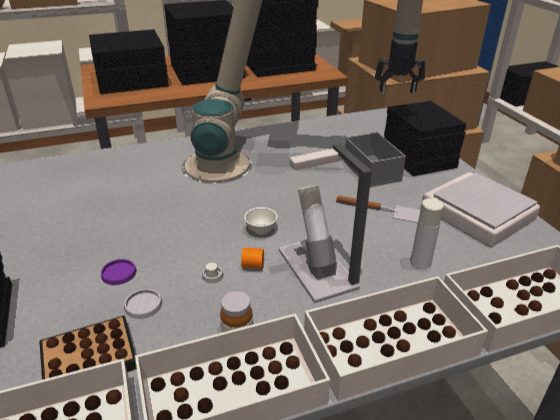

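View pics/top0.png

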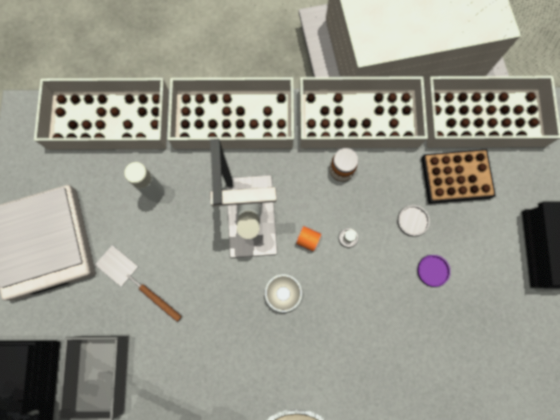

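View pics/wrist0.png

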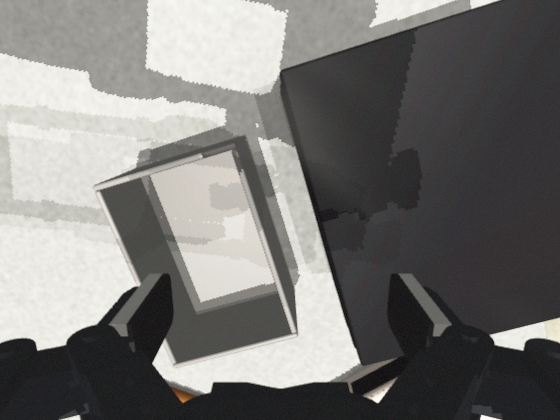

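```bash
python3 - <<'E'
import cv2
a=cv2.imread("pics/top0.png");b=cv2.imread("pics/scene0.png")
cv2.imwrite("pics/c1.png",cv2.resize(a[140:290,200:460],None,fx=3,fy=3,interpolation=2)) 
cv2.imwrite("pics/c2.png",cv2.resize(b[130:320,90:390],None,fx=2.6,fy=2.6,interpolation=2)) 
E
```

```text
(no output)
```

View pics/c1.png

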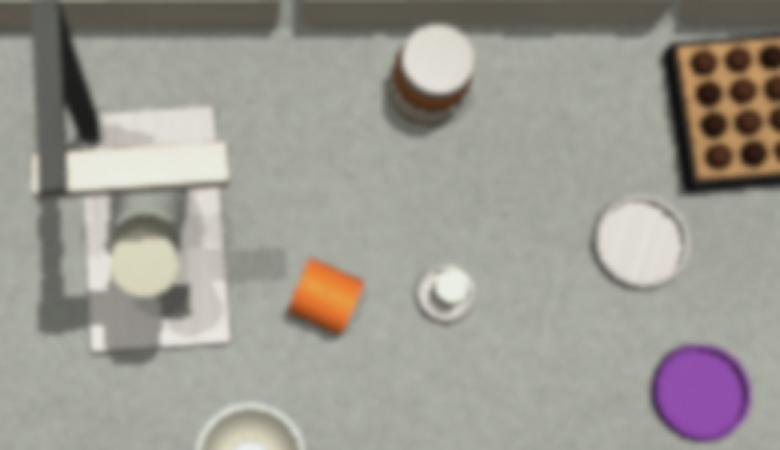

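View pics/c2.png

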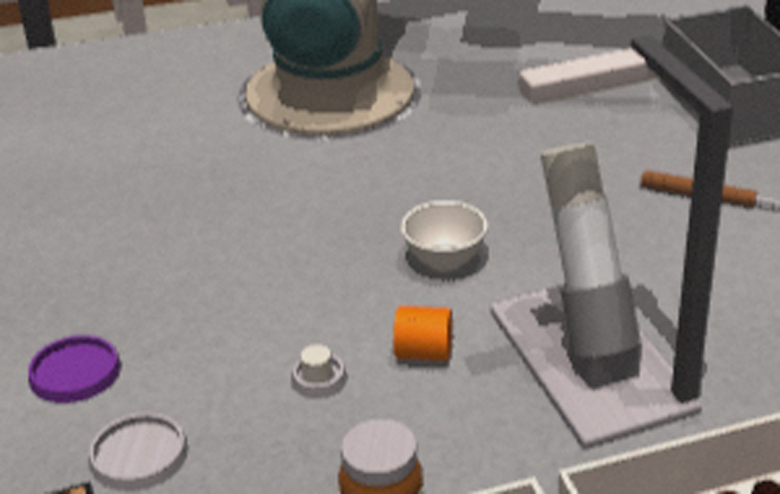

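```bash
cat > h.py <<'E'
import numpy as np
from rig import get_state,get_image
from scipy.spatial.transform import Rotation as Ro
import cv2
def ray(d,uv,st=None):
    v=np.linalg.solve(d["mtx"],np.array([*uv,1.]))
    if "R" in d: return -d["R"].T@d["t"], d["R"].T@v
    T=d["T"]@d["tool_from_camera"]; return T[:3,3],T[:3,:3]@v
def plane(d,uv,z):
    o,v=ray(d,uv); return o+v*(z-o[2])/v[2]
def tri(L):
    A=np.zeros((3,3));b=np.zeros(3);Ps=[]
    for d,uv in L:
        o,v=ray(d,uv);v=v/np.linalg.norm(v);P=np.eye(3)-np.outer(v,v);A+=P;b+=P@o;Ps.append((P,o))
    x=np.linalg.solve(A,b); return x,[round(1000*np.linalg.norm(P@(x-o)),1) for P,o in Ps]
def proj(d,X):
    if "R" in d: c=d["R"]@X+d["t"]
    else:
        M=np.linalg.inv(d["T"]@d["tool_from_camera"]); c=M[:3,:3]@X+M[:3,3]
    p=d["mtx"]@c; return p[:2]/p[2]
def toolT(s=None):
    s=s or get_state(); q=s["ee_rot"];T=np.eye(4);T[:3,:3]=Ro.from_quat(q[[1,2,3,0]]).as_matrix();T[:3,3]=s["position"];return T
def wrist():
    T=toolT();d=get_image("wrist");d["T"]=T;return d
E
python3 - <<'E'
from h import *
np.set_printoptions(precision=4,suppress=True)
t=get_image("top");s=get_image("scene")
f=lambda u,v:(200+u/3,140+v/3)
g=lambda u,v:(90+u/2.6,130+v/2.6)
print("cap end",tri([(t,f(144,262)),(s,g(570,150))]))
print("holder",plane(t,f(641,242),.014),plane(s,g(138,446),.014),tri([(t,f(641,242)),(s,g(138,446))]))
print("plate",[plane(t,f(*p),.012)[:2] for p in((213,108),(92,350),(228,340))],[plane(s,g(*p),.012)[:2] for p in((587,437),(698,405),(493,307))])
print("lamp", [plane(t,f(*p),.3105)[:2] for p in((33,153),(226,143),(228,182),(33,192))])
for n,p in (("small",(445,294)),("jar",(438,60)),("bowl",(250,450)),("orange",(327,297))): print(n,plane(t,f(*p),.02)[:2])
T=toolT();print(T)
E
```

```text
cap end (array([0.5239, 0.108 , 0.1953]), [np.float64(1.5), np.float64(1.5)])
holder [ 0.5712 -0.3069  0.014 ] [ 0.5801 -0.3084  0.014 ] (array([ 0.5726, -0.3086,  0.0071]), [np.float64(0.2), np.float64(0.2)])
plate [array([0.6932, 0.0593]), array([0.4813, 0.162 ]), array([0.4892, 0.047 ])] [array([0.6971, 0.0613]), array([0.693 , 0.1713]), array([0.4995, 0.0446])]
lamp [array([0.5755, 0.1724]), array([0.5815, 0.0458]), array([0.5552, 0.0446]), array([0.5493, 0.1717])]
small [ 0.5262 -0.1367]
jar [ 0.7334 -0.1379]
bowl [0.3967 0.0292]
orange [ 0.5242 -0.0369]
[[ 0.9583 -0.0003  0.2857  0.1642]
 [-0.2857 -0.0008  0.9583  0.5508]
 [-0.0001 -1.     -0.0008  0.2309]
 [ 0.      0.      0.      1.    ]]
```

```bash
cat >> h.py <<'E'
def standR(yaw): return Ro.from_euler("z",yaw).as_matrix()
def graspR(yaw,tilt=np.pi/6):
    S=standR(yaw);y=S@np.array([np.sin(tilt),0,-np.cos(tilt)]);z=S@np.array([0,1.,0]);x=np.cross(y,z)
    return np.column_stack([x,y,z])
def rel(R,p,T=None):
    T=toolT() if T is None else T
    sh=T[:3,:3].T@(np.array(p)-T[:3,3])*100
    rv=np.degrees(Ro.from_matrix(T[:3,:3].T@R).as_rotvec())/8
    print("shift cm",np.round(sh,2),"turn",np.round(rv,3))
E
python3 - <<'E'
from h import *
yaw=np.radians(2.8);a=standR(yaw)@np.array([-.5,0,.866])
sh=np.array([.548,.108,.158])
rel(graspR(yaw),sh+.135*a)
E
```

```text
shift cm [ 43.06  -4.38 -33.72] turn [ 0.64  -2.368 -3.716]
```

```bash
python3 -m jog '[0,21.5,-2.2,-16.9,0.3,-1.2,-1.9, 0,21.5,-2.2,-16.9,0.3,-1.2,-1.9, 0,21.5,-2.2,-16.9,0.3,-1.2,-1.9, 0,21.5,-2.2,-16.9,0.3,-1.2,-1.9, 0,43.1,-4.4,-33.7,0.64,-2.37,-3.72, 0,43.1,-4.4,-33.7,0.64,-2.37,-3.72, 0,43.1,-4.4,-33.7,0.64,-2.37,-3.72, 0,43.1,-4.4,-33.7,0.64,-2.37,-3.72, 0,43.1,-4.4,-33.7,0.64,-2.37,-3.72, 0,43.1,-4.4,-33.7,0.64,-2.37,-3.72, 0,43.1,-4.4,-33.7,0.64,-2.37,-3.72, 0,43.1,-4.4,-33.7,0.64,-2.37,-3.72]' 25
python3 - <<'E'
from h import *
d=wrist();np.save("w1T.npy",d["T"]);print(d["T"]);cv2.imwrite("pics/w1.png",d["color"])
d=get_image("scene");cv2.imwrite("pics/s1.png",d["color"]) 
E
```

```text
clock: 1.75
position: [0.48, 0.1063, 0.2748]
ee_rot: [0.688, -0.678, -0.201, -0.165]
contact_force: [0.2, 0.8, 0.9]
width: 0.0854
[[ 8.64926034e-01  4.99232527e-01 -5.16704950e-02  4.79977020e-01]
 [ 4.43841394e-02  2.64655460e-02  9.98663919e-01  1.06347793e-01]
 [ 4.99933000e-01 -8.66063773e-01  7.32733610e-04  2.74826724e-01]
 [ 0.00000000e+00  0.00000000e+00  0.00000000e+00  1.00000000e+00]]
```

View pics/w1.png

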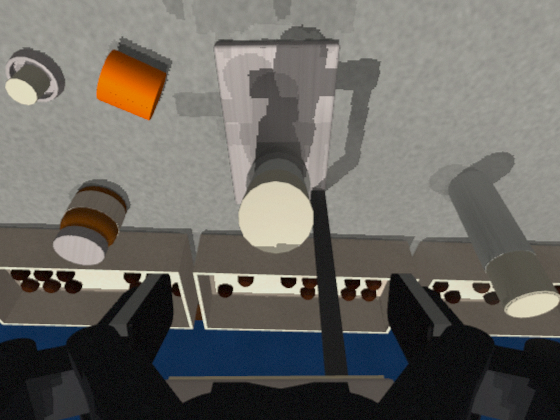

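View pics/s1.png

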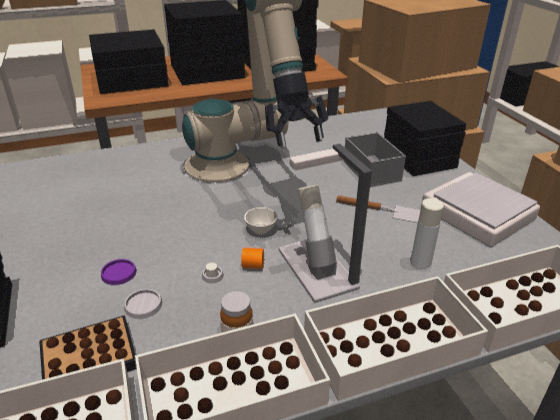

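```bash
python3 -m jog '[0,-3,2,5,0,0,0, 0,-3,2,5,0,0,0, 0,-3,2,5,0,0,0]'
python3 - <<'E'
from h import *
d=wrist();np.save("w2T.npy",d["T"]);cv2.imwrite("pics/w2.png",d["color"])
a=cv2.imread("pics/w1.png")
cv2.imwrite("pics/w1c.png",cv2.resize(a[20:260,190:380],None,fx=2.5,fy=2.5,interpolation=2)) 
cv2.imwrite("pics/w2c.png",cv2.resize(d["color"][20:260,110:350],None,fx=2.5,fy=2.5,interpolation=2)) 
E
```

```text
clock: 2.22
position: [0.4624, 0.1554, 0.2433]
ee_rot: [0.688, -0.678, -0.201, -0.166]
contact_force: [-0.3, 0.9, 0.5]
width: 0.0854
```

View pics/w1c.png

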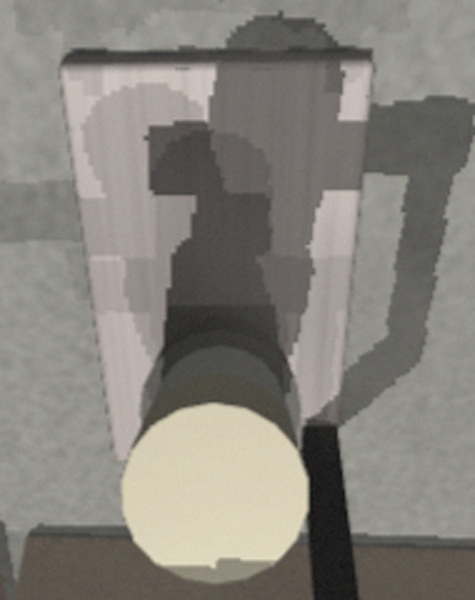

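View pics/w2c.png

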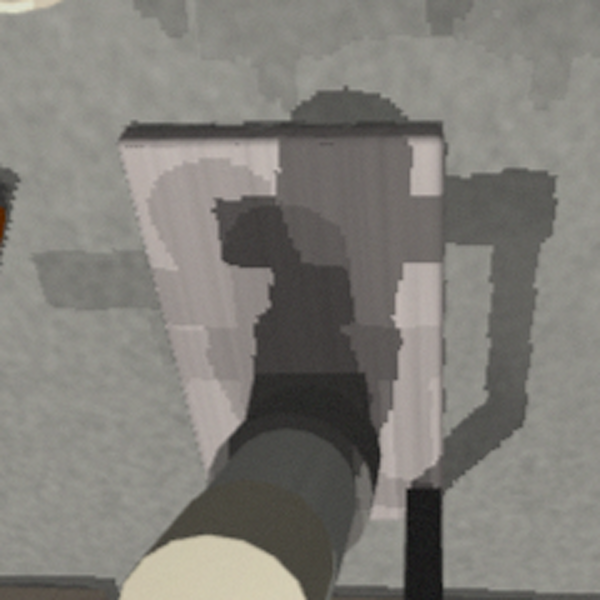

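```bash
python3 - <<'E'
import cv2
a=cv2.imread("pics/w2.png")
cv2.imwrite("pics/w2d.png",cv2.resize(a[170:350,130:330],None,fx=3,fy=3,interpolation=2)) 
E
```

```text
(no output)
```

View pics/w2d.png

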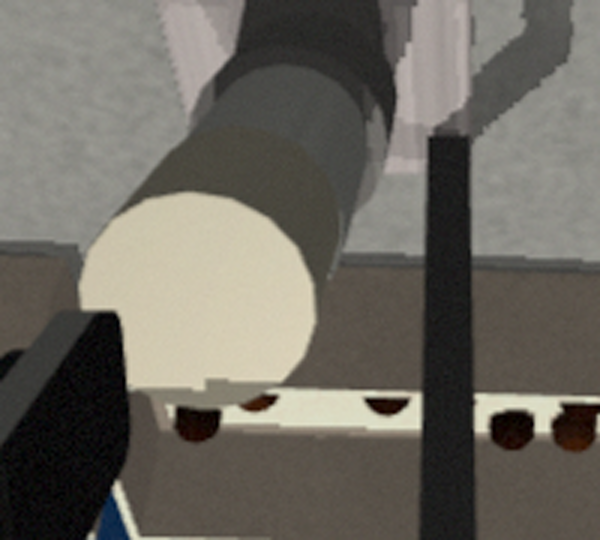

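```bash
python3 - <<'E'
from h import *
np.set_printoptions(precision=4,suppress=True)
w=get_image("wrist");t=get_image("top");s=get_image("scene")
w1=dict(w,T=np.load("w1T.npy"));w2=dict(w,T=np.load("w2T.npy"))
c1=(275.9,217.4);c2=(195.8,270);ct=(200+144/3,140+262/3);cs=(90+570/2.6,130+150/2.6)
print(tri([(w1,c1),(w2,c2)]))
print(tri([(w1,c1),(w2,c2),(t,ct)]),tri([(w1,c1),(w2,c2),(t,ct),(s,cs)]))
L=tri([(w1,(214.8,46)),(w2,(158.8,75.2))]);R=tri([(w1,(338,46)),(w2,(287.2,75.2))]);print(L,R)
d=R[0]-L[0];yaw=np.arctan2(-d[0],d[1]);print(np.linalg.norm(d),np.degrees(yaw))
S=standR(yaw);o=(L[0]+R[0])/2-S@np.array([-.065,0,0.012]);print("origin",o)
for yw in(yaw,np.radians(2),np.radians(3)):
  print("from cap",tri([(w1,c1),(w2,c2)])[0]-standR(yw)@np.array([-.025,0,.2013]))
for n,W in(("w1",w1),("w2",w2)):
  im=cv2.imread(f"pics/{n}.png")
  o2=tri([(w1,c1),(w2,c2)])[0]-S@np.array([-.025,0,.2013])
  for q in[(-.065,-.06,.012),(-.065,.06,.012),(.145,-.06,.012),(.145,.06,.012)]:
    cv2.circle(im,tuple(int(x) for x in np.round(proj(W,o2+S@np.array(q)))),3,(0,0,255),1)
  M=S@Ro.from_euler("y",-30,degrees=True).as_matrix()
  for h in(0,.05):
    r=.025
    pts=[proj(W,o2+S@np.array([0,0,.158])+M@np.array([r*np.cos(k),r*np.sin(k),h])) for k in np.linspace(0,6.28,60)]
    cv2.polylines(im,[np.round(pts).astype(int)],True,(0,0,255) if h else (0,200,0),1)
  cv2.imwrite(f"pics/{n}o.png",cv2.resize(im[20:300,100:400],None,fx=2,fy=2))
E
```

```text
(array([0.5205, 0.1053, 0.1985]), [np.float64(0.1), np.float64(0.1)])
(array([0.5228, 0.1056, 0.1969]), [np.float64(0.3), np.float64(0.8), np.float64(1.0)]) (array([0.524 , 0.1064, 0.1959]), [np.float64(1.0), np.float64(1.9), np.float64(0.7), np.float64(2.9)])
(array([0.4901, 0.0437, 0.0037]), [np.float64(0.2), np.float64(0.2)]) (array([ 0.4864,  0.163 , -0.0021]), [np.float64(0.0), np.float64(0.0)])
0.11955145853396135 1.7754918162631068
origin [ 0.5532  0.1054 -0.0112]
from cap [ 0.5455  0.1061 -0.0028]
from cap [ 0.5455  0.1062 -0.0028]
from cap [ 0.5455  0.1066 -0.0028]
```

View pics/w1o.png

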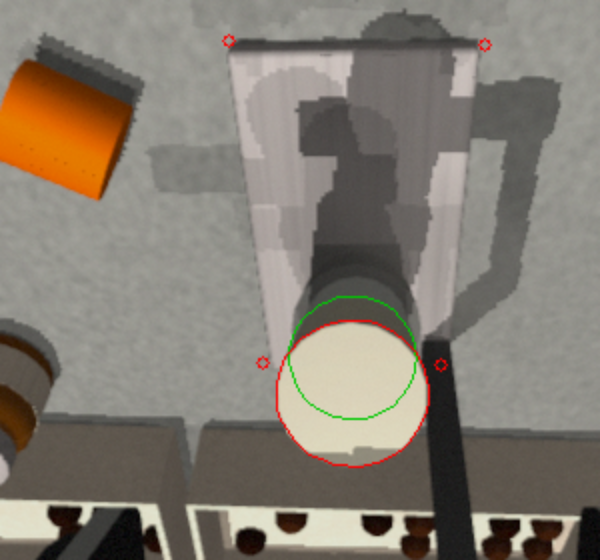

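View pics/w2o.png

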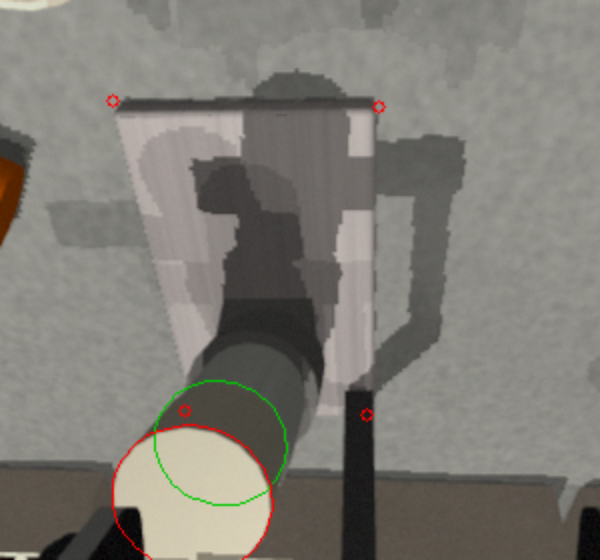

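```bash
python3 - <<'E'
from h import *
yaw=np.radians(2.7);a=standR(yaw)@np.array([-.5,0,.866])
E=np.array([.5215,.1055,.1975])
for k in(.025,-.033): rel(graspR(yaw),E+k*a)
E
```

```text
shift cm [ 2.49  4.31 -5.08] turn [-0.007  0.001  0.019]
shift cm [ 2.48 10.11 -5.08] turn [-0.007  0.001  0.019]
```

```bash
python3 -m jog '[0,2.5,1,-5.1,0,0,0, 0,2.5,1,-5.1,0,0,0, 0,2.5,4.3,-5.1,0,0,0, 0,2.5,4.3,-5.1,0,0,0, 0,2.5,4.3,-5.1,0,0,0]'
python3 - <<'E'
from h import *
d=wrist();np.save("w3T.npy",d["T"]);cv2.imwrite("pics/w3.png",d["color"])
E
```

```text
clock: 3.05
position: [0.5082, 0.1053, 0.2188]
ee_rot: [0.687, -0.678, -0.2, -0.167]
contact_force: [-0.1, 0.5, 0.1]
width: 0.0855
```

View pics/w3.png

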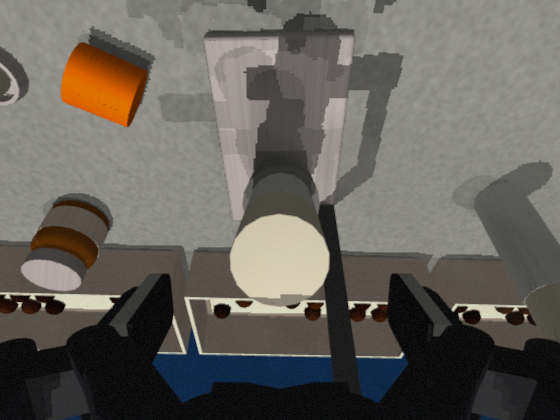

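```bash
python3 - <<'E'
from h import *
d=wrist()
print(proj(d,np.array([.5215,.1055,.1975])))
w=dict(d)
w1=dict(w,T=np.load("w1T.npy"));w2=dict(w,T=np.load("w2T.npy"))
X,r=tri([(w1,(275.9,217.4)),(w2,(195.8,270)),(d,(279.5,259.5))]);print(X,r)
T=toolT();print("in tool mm",T[:3,:3].T@(X-T[:3,3])*1000)
E
```

```text
[279.43209859 259.19136991]
[0.5202984  0.10538351 0.19866148] [np.float64(0.1), np.float64(0.1), np.float64(0.1)]
in tool mm [-0.15368716 23.92211329 -0.85783157]
```

```bash
python3 -m jog '[0,0,1.9,-0.05,0,0,0, 0,0,3.8,-0.05,0,0,0, 0,0,5.0,-0.05,0,0,0, 0,0,5.7,-0.05,0,0,0, 0,0,5.7,-0.05,0,0,0]' 25
python3 - <<'E'
from h import *
d=wrist();cv2.imwrite("pics/w4.png",d["color"])
d=get_image("scene");cv2.imwrite("pics/s4.png",cv2.resize(d["color"][80:310,200:460],None,fx=2.5,fy=2.5))
E
```

```text
clock: 3.78
position: [0.5368, 0.1063, 0.1688]
ee_rot: [0.687, -0.678, -0.2, -0.166]
contact_force: [0.7, -0.1, 0.9]
width: 0.0853
```

View pics/w4.png

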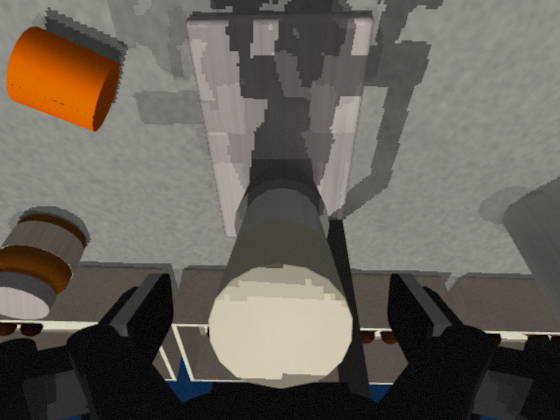

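View pics/s4.png

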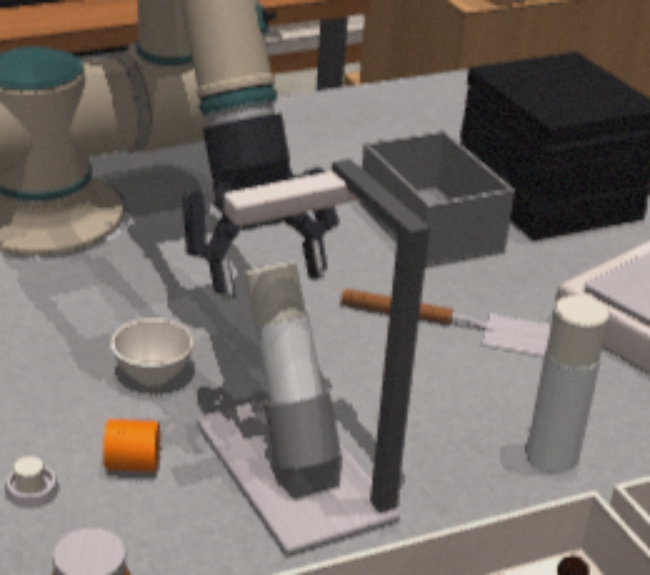

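```bash
python3 -m jog '[0,0,0.3,0,0,0,0, 0,0,0.3,0,0,0,0, 60,0,0.3,0,0,0,0, 140,0,0.3,0,0,0,0, 255,0,0.3,0,0,0,0, 255,0,0.3,0,0,0,0, 255,0,0.3,0,0,0,0, 255,0,0.3,0,0,0,0]' 25
python3 - <<'E'
from h import *
d=wrist();cv2.imwrite("pics/w5.png",d["color"])
d=get_image("scene");cv2.imwrite("pics/s5.png",cv2.resize(d["color"][80:310,200:460],None,fx=2.5,fy=2.5))
E
```

```text
clock: 4.88
position: [0.5383, 0.1063, 0.1666]
ee_rot: [0.687, -0.678, -0.2, -0.167]
contact_force: [-4.5, -1.4, 4.9]
width: 0.0504
```

View pics/w5.png

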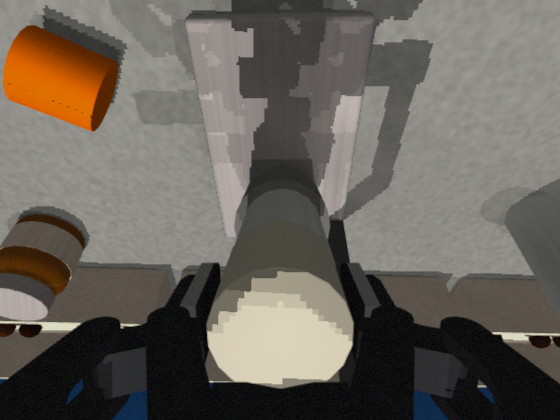

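View pics/s5.png

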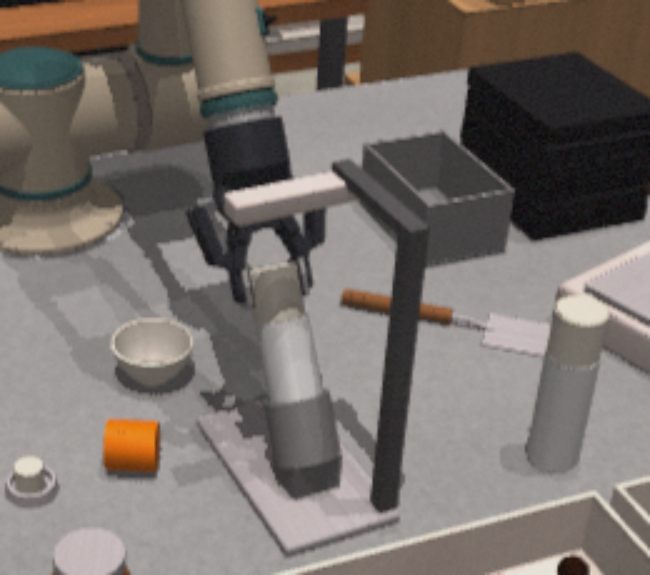

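```bash
python3 -m jog '[255,0,-1,0,0,0,0, 255,0,-2.5,0,0,0,0, 255,0,-4.5,0,0,0,0, 255,0,-6.5,0,0,0,0, 255,0,-8,0,0,0,0, 255,0,-8,0,0,0,0, 255,0,-8,0,0,0,0]'
python3 - <<'E'
from h import *
print(toolT()); print(get_state()["width"],get_state()["clock"])
d=get_image("scene");cv2.imwrite("pics/s6.png",cv2.resize(d["color"][80:310,200:460],None,fx=2.5,fy=2.5))
E
```

```text
clock: 5.85
position: [0.4979, 0.1043, 0.2354]
ee_rot: [0.687, -0.678, -0.2, -0.166]
contact_force: [0.3, -0.2, -1.3]
width: 0.05
[[ 8.64678809e-01  4.99918086e-01 -4.91168550e-02  4.97932177e-01]
 [ 4.22224020e-02  2.51016081e-02  9.98792860e-01  1.04311177e-01]
 [ 5.00547527e-01 -8.65708852e-01  5.97086168e-04  2.35392702e-01]
 [ 0.00000000e+00  0.00000000e+00  0.00000000e+00  1.00000000e+00]]
0.04997053216936798 5.85
```

View pics/s6.png

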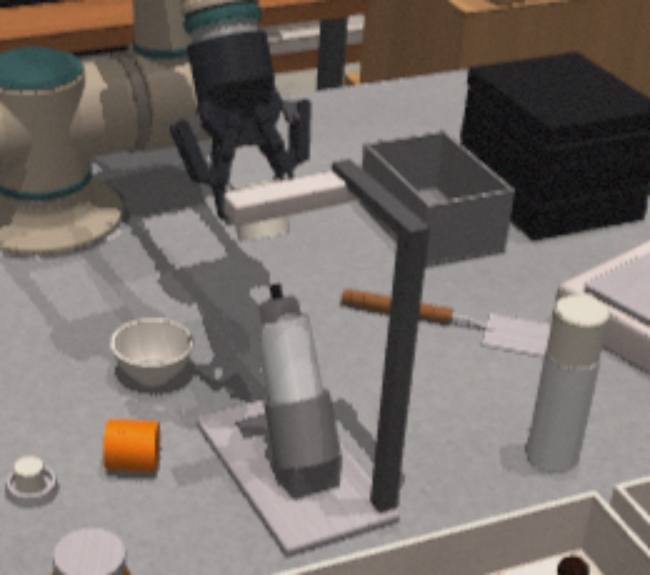

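```bash
python3 - <<'E'
from h import *
yaw=np.radians(-20)
T=toolT()
rel(T[:3,:3],[.48,-.06,.26])
H=np.array([.572,-.308,0]);R=graspR(yaw,0)
rel(R,H-.06*R[:,0]+[0,0,.19])
E
```

```text
shift cm [ -0.99  -3.47 -16.32] turn [0. 0. 0.]
shift cm [ -2.37   3.8  -39.22] turn [-0.75   2.785  3.698]
```

```bash
python3 -m jog '[255,-0.5,-2,-5,0,0,0, 255,-1,-3.5,-11,0,0,0, 255,-1,-3.5,-16.3,0,0,0, 255,-1.3,-2,-21,-0.2,0.7,0.9, 255,-1.6,-0.2,-26,-0.4,1.4,1.8, 255,-2,2,-31,-0.6,2.1,2.8, 255,-2.4,3.8,-36,-0.75,2.79,3.7, 255,-2.4,3.8,-39.2,-0.75,2.79,3.7, 255,-2.4,3.8,-39.2,-0.75,2.79,3.7, 255,-2.4,3.8,-39.2,-0.75,2.79,3.7, 255,-2.4,3.8,-39.2,-0.75,2.79,3.7]'
python3 - <<'E'
from h import *
d=wrist();np.save("w7T.npy",d["T"]);print(d["T"]);cv2.imwrite("pics/w7.png",d["color"]);print(get_state()["width"])
d=get_image("scene");cv2.imwrite("pics/s7.png",d["color"])
E
```

```text
clock: 7.28
position: [0.5155, -0.286, 0.1908]
ee_rot: [0.697, -0.696, 0.122, -0.123]
contact_force: [-0.8, 0.3, -0.3]
width: 0.0498
[[ 9.39755425e-01  1.06859814e-03  3.41845870e-01  5.15457396e-01]
 [-3.41846675e-01  6.87455060e-04  9.39755489e-01 -2.85984910e-01]
 [ 7.69217296e-04 -9.99999193e-01  1.01133634e-03  1.90752286e-01]
 [ 0.00000000e+00  0.00000000e+00  0.00000000e+00  1.00000000e+00]]
0.050343904479739375
```

View pics/w7.png

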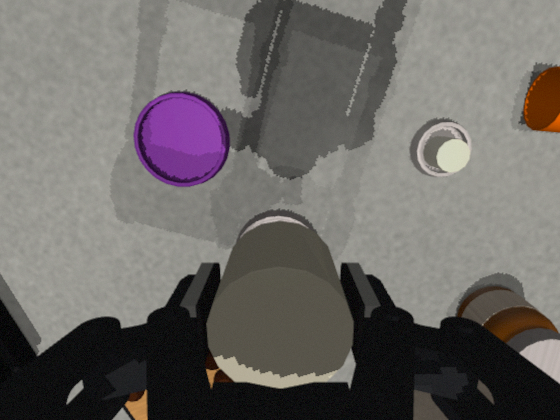

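View pics/s7.png

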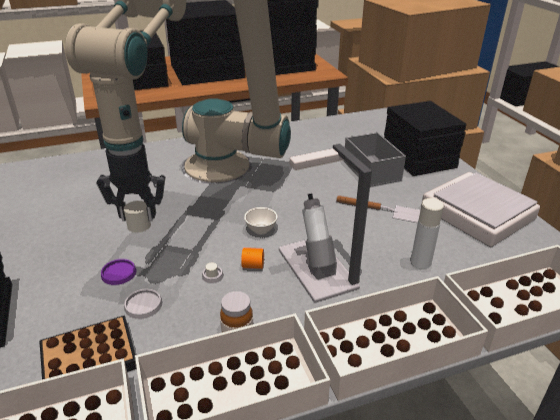

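```bash
python3 -m jog '[255,6,0,5,0,0,0, 255,7,0,7,0,0,0, 255,7,0,7,0,0,0, 255,7,0,7,0,0,0]'
python3 - <<'E'
from h import *
d=wrist();np.save("w8T.npy",d["T"]);print(d["T"][:3,3]);cv2.imwrite("pics/w8.png",d["color"])
E
python3 -m jog '[255,0,0,-6,0,0,0, 255,0,0,-12,0,0,0, 255,0,0,-13,0,0,0, 255,0,0,-13,0,0,0]'
python3 - <<'E'
from h import *
d=wrist();np.save("w9T.npy",d["T"]);print(d["T"][:3,3]);cv2.imwrite("pics/w9.png",d["color"])
E
```

```text
clock: 7.88
position: [0.6049, -0.245, 0.1907]
ee_rot: [-0.696, 0.696, -0.123, 0.123]
contact_force: [0.3, -0.1, -1.3]
width: 0.05
[ 0.60493842 -0.24499725  0.19073107]
clock: 8.43
position: [0.5599, -0.3683, 0.1906]
ee_rot: [0.697, -0.696, 0.124, -0.124]
contact_force: [0.5, 0.7, -0.4]
width: 0.05
[ 0.55986285 -0.36831362  0.19057241]
```

View pics/w8.png

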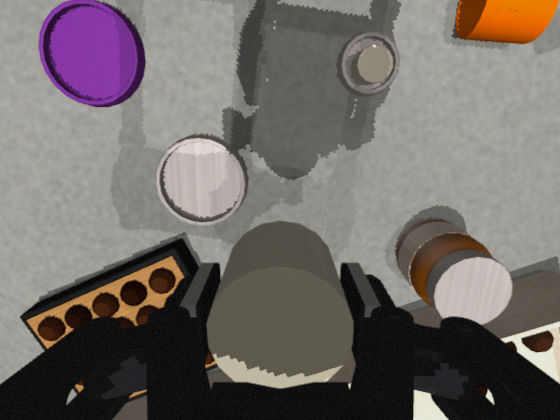

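View pics/w9.png

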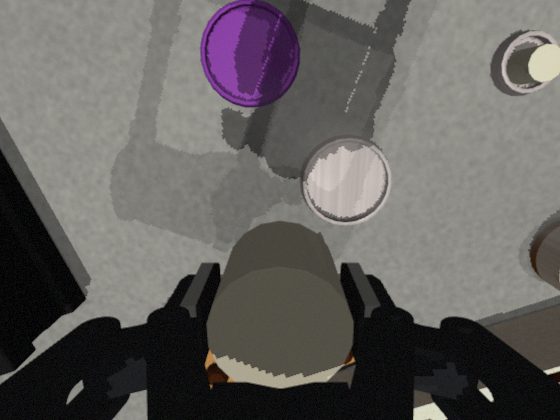

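```bash
python3 - <<'E'
import cv2,numpy as np
a=cv2.imread("pics/w8.png")[120:240,140:260];b=cv2.imread("pics/w9.png")[120:240,290:410]
cv2.imwrite("pics/h.png",cv2.resize(np.hstack([a,b]),None,fx=3.3,fy=3.3,interpolation=2))
E
```

```text
(no output)
```

View pics/h.png

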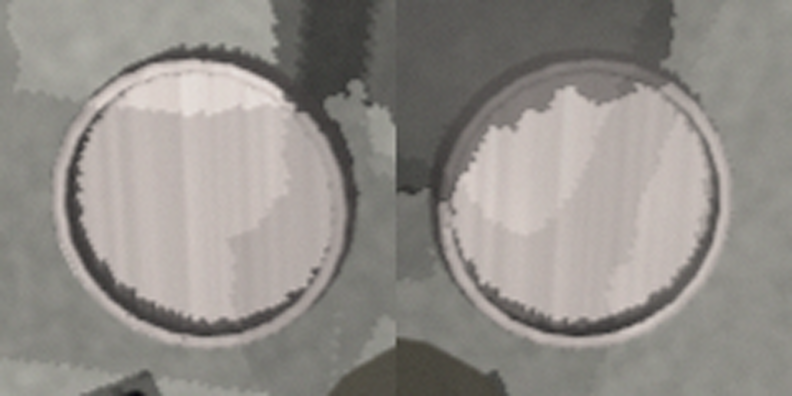

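```bash
python3 - <<'E'
from h import *
np.set_printoptions(precision=4,suppress=True)
w=get_image("wrist");t=get_image("top")
w8=dict(w,T=np.load("w8T.npy"));w9=dict(w,T=np.load("w9T.npy"))
X=tri([(w8,(201.7,181.4)),(w9,(347.1,181.8))]);print(X, tri([(w8,(201.7,181.4)),(w9,(347.1,181.8)),(t,(200+641/3,140+242/3))]))
print(plane(w8,(201.7,181.4),.014),plane(w9,(347.1,181.8),.014))
# cap in tool: mouth edges check
T=toolT()
M=np.linalg.inv(w["tool_from_camera"])
im=w["color"].copy()
for my in(.010,.014,.018):
  for r,y in((.025,my),(.025,my-.05)):
    p=[]
    for k in np.linspace(0,6.28,80):
      c=M[:3,:3]@np.array([r*np.cos(k),y,r*np.sin(k)])+M[:3,3];q=w["mtx"]@c;p.append(q[:2]/q[2])
    cv2.polylines(im,[np.round(p).astype(int)],True,{.010:(0,0,255),.014:(0,255,0),.018:(255,0,0)}[my],1)
cv2.imwrite("pics/capfit.png",cv2.resize(im[200:400,190:370],None,fx=3,fy=3))
for k in (0,): rel(T[:3,:3],[X[0][0],X[0][1],.06])
E
```

```text
(array([ 0.5729, -0.3095,  0.0094]), [np.float64(0.2), np.float64(0.2)]) (array([ 0.573 , -0.3093,  0.0078]), [np.float64(0.5), np.float64(0.6), np.float64(0.8)])
[ 0.5722 -0.3081  0.014 ] [ 0.572 -0.31   0.014]
shift cm [-0.85 13.08  5.72] turn [0. 0. 0.]
```

View pics/capfit.png

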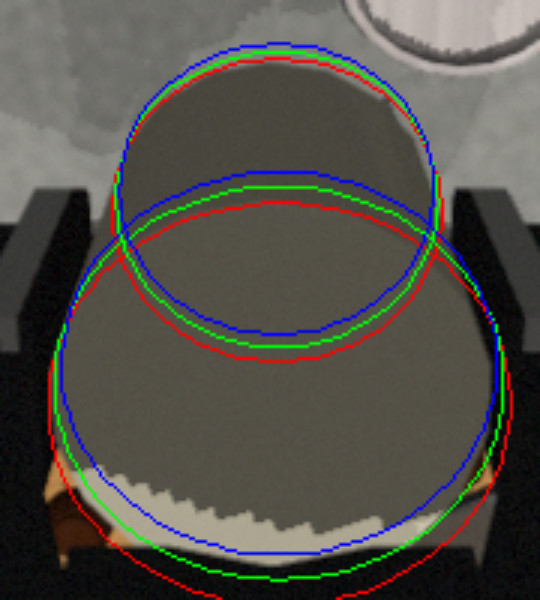

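```bash
python3 -m jog '[255,-1.05,0,4,0,0,0, 255,-1.05,3,5.7,0,0,0, 255,-1.05,8,5.7,0,0,0, 255,-1.05,12,5.7,0,0,0, 255,-1.05,13.5,5.7,0,0,0, 255,-1.05,15.5,5.7,0,0,0, 255,-1.05,16,5.7,0,0,0, 255,-1.05,16,5.7,0,0,0, 255,-1.05,16,5.7,0,0,0]'
python3 - <<'E'
from h import *
print(toolT())
for n in("scene","top"):
    d=get_image(n); p=proj(d,np.array([.5725,-.309,.03])).astype(int); cv2.imwrite(f"pics/{n}10.png",cv2.resize(d["color"][max(p[1]-75,0):p[1]+45,max(p[0]-60,0):p[0]+60],None,fx=5,fy=5,interpolation=2))
E
```

```text
clock: 9.7
position: [0.5717, -0.3108, 0.0318]
ee_rot: [-0.696, 0.697, -0.122, 0.124]
contact_force: [0.0, 0.6, -0.4]
width: 0.0502
[[ 9.39516551e-01  2.84140160e-03  3.42491718e-01  5.71659731e-01]
 [-3.42490288e-01 -9.90606047e-04  9.39520847e-01 -3.10844401e-01]
 [ 3.00883041e-03 -9.99995473e-01  4.24616777e-05  3.18197118e-02]
 [ 0.00000000e+00  0.00000000e+00  0.00000000e+00  1.00000000e+00]]
```

View pics/scene10.png

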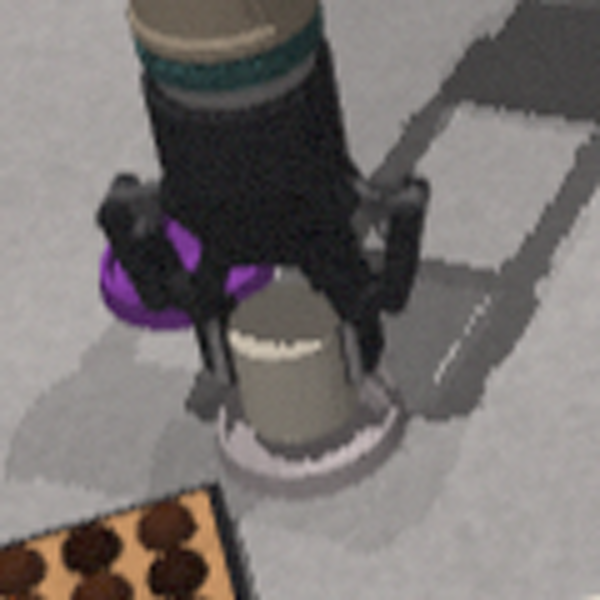

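View pics/top10.png

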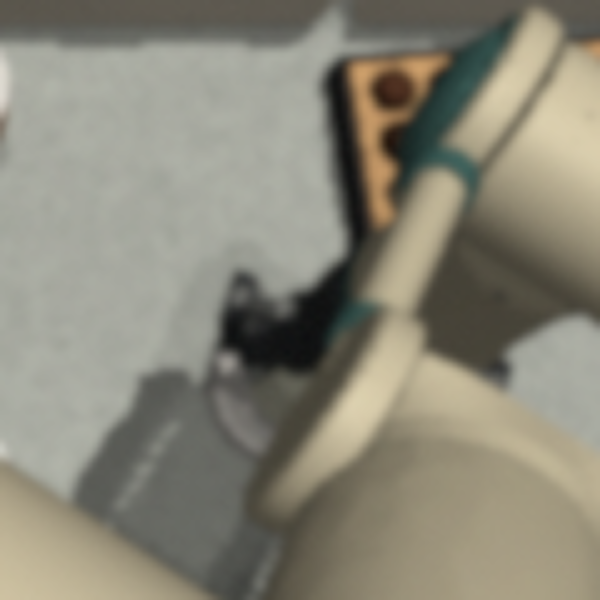

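```bash
python3 - <<'E'
from h import *
d=get_image("scene");p0=proj(d,np.array([.5725,-.309,.03])).astype(int)
im=cv2.resize(d["color"][max(p0[1]-75,0):p0[1]+45,max(p0[0]-60,0):p0[0]+60],None,fx=5,fy=5,interpolation=2)
o=np.array([p0[0]-60,p0[1]-75])
def circ(c,r,col):
    p=[(proj(d,np.array(c)+[r*np.cos(k),r*np.sin(k),0])-o+.5)*5-.5 for k in np.linspace(0,6.28,80)]
    cv2.polylines(im,[np.round(p).astype(int)],True,col,1)
circ((.5725,-.309,.014),.042,(0,0,255))
circ((.5735,-.3115,.018),.025,(0,255,0));circ((.5735,-.3115,.068),.025,(0,255,0))
cv2.imwrite("pics/s11.png",im)
E
```

```text
(no output)
```

View pics/s11.png

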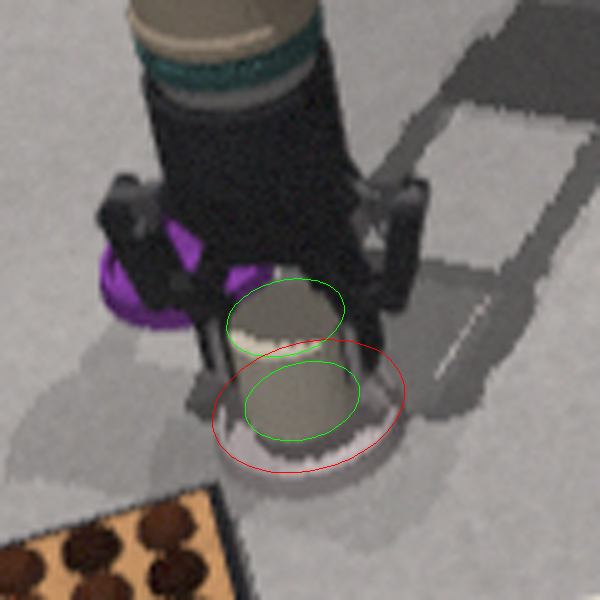

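```bash
python3 -m jog '[255,0,0.3,0.4,0,0,0, 255,0,0.6,0.4,0,0,0, 255,0,0.8,0.4,0,0,0, 255,0,0.8,0.4,0,0,0, 255,0,0.8,0.4,0,0,0]'
python3 -m jog '[255,0,0.2,0,0,0,0, 255,0,0.2,0,0,0,0, 255,0,0.2,0,0,0,0]'
```

```text
clock: 10.48
position: [0.5722, -0.3068, 0.0224]
ee_rot: [0.696, -0.696, 0.123, -0.123]
contact_force: [0.4, -0.2, 0.1]
width: 0.0502
clock: 10.85
position: [0.5722, -0.3067, 0.0205]
ee_rot: [0.696, -0.696, 0.123, -0.123]
contact_force: [0.2, 1.0, 0.0]
width: 0.0503
```

```bash
python3 -m jog '[255,0,0.1,0,0,0,0, 255,0,0.2,0,0,0,0, 255,0,0.2,0,0,0,0]';python3 -m jog '[255,0,0.1,0,0,0,0, 255,0,0.1,0,0,0,0, 255,0,0.1,0,0,0,0]'
```

```text
clock: 11.22
position: [0.5721, -0.3066, 0.0184]
ee_rot: [0.697, -0.696, 0.123, -0.123]
contact_force: [0.3, 0.3, -0.7]
width: 0.0504
clock: 11.6
position: [0.5723, -0.3067, 0.0175]
ee_rot: [0.696, -0.696, 0.123, -0.123]
contact_force: [0.8, 0.2, 0.3]
width: 0.0504
```

```bash
python3 -m jog '[255,0,0.1,0,0,0,0, 255,0,0.1,0,0,0,0, 255,0,0.1,0,0,0,0]';python3 -m jog '[255,0,0.1,0,0,0,0, 255,0,0.1,0,0,0,0, 255,0,0.1,0,0,0,0]'
python3 - <<'E'
from h import *
d=get_image("scene");p0=proj(d,np.array([.5725,-.309,.03])).astype(int)
im=cv2.resize(d["color"][p0[1]-50:p0[1]+30,p0[0]-40:p0[0]+40],None,fx=7,fy=7,interpolation=2)
cv2.imwrite("pics/s12.png",im)
E
```

```text
clock: 11.98
position: [0.5724, -0.3067, 0.0175]
ee_rot: [0.696, -0.696, 0.122, -0.124]
contact_force: [-0.8, 1.0, 5.1]
width: 0.0504
clock: 12.35
position: [0.5724, -0.3067, 0.0173]
ee_rot: [-0.696, 0.696, -0.122, 0.124]
contact_force: [-2.2, 1.7, 9.9]
width: 0.0502
```

View pics/s12.png

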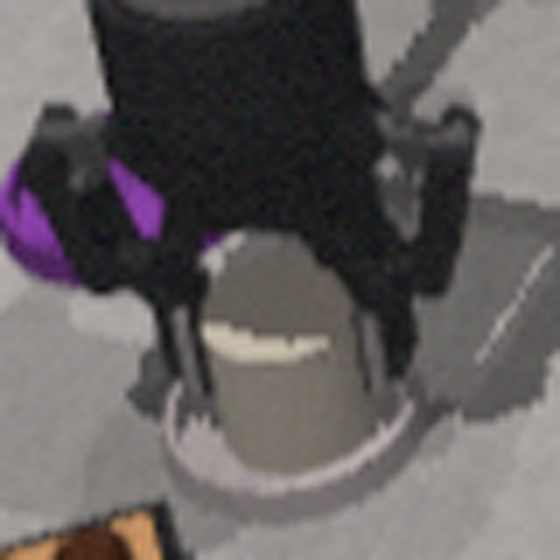

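```bash
python3 -m jog '[255,0,-0.1,0,0,0,0, 255,0,-0.1,0,0,0,0, 110,0,-0.1,0,0,0,0, 90,0,-0.1,0,0,0,0, 70,0,-0.1,0,0,0,0, 40,0,-0.1,0,0,0,0, 0,0,-0.1,0,0,0,0, 0,0,-0.1,0,0,0,0, 0,0,-0.1,0,0,0,0]' 20
python3 - <<'E'
from h import *
d=wrist();cv2.imwrite("pics/w13.png",d["color"])
d=get_image("scene");p0=proj(d,np.array([.5725,-.309,.03])).astype(int)
im=cv2.resize(d["color"][p0[1]-50:p0[1]+30,p0[0]-40:p0[0]+40],None,fx=7,fy=7,interpolation=2)
cv2.imwrite("pics/s13.png",im)
E
```

```text
clock: 13.52
position: [0.5722, -0.3066, 0.0164]
ee_rot: [0.697, -0.696, 0.123, -0.123]
contact_force: [-1.0, -0.4, 0.2]
width: 0.0854
```

View pics/s13.png

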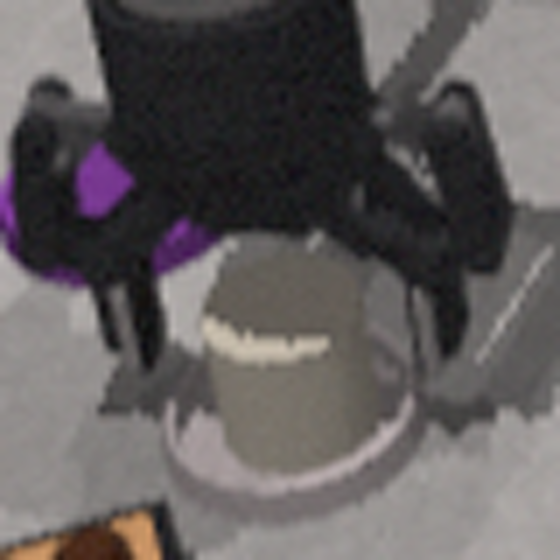

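View pics/w13.png

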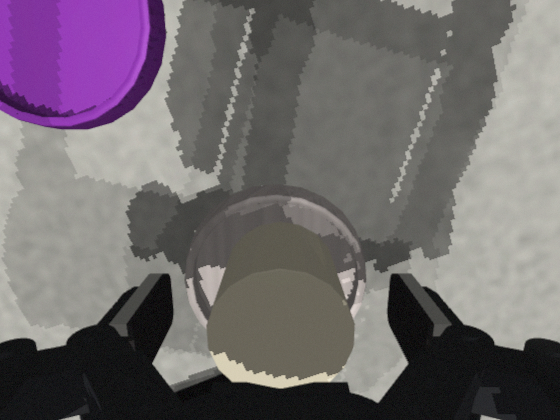

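```bash
python3 -m jog '[0,0,-1.5,0,0,0,0, 0,0,-4,0,0,0,0, 0,0,-8,0,0,0,0, 0,0,-12,0,0,0,0, 0,8,-14,8,0,0,0, 0,8,-14,8,0,0,0, 0,8,-14,8,0,0,0, 0,8,-14,8,0,0,0]'
python3 - <<'E'
from h import *
d=wrist();cv2.imwrite("pics/w14.png",d["color"]);np.save("w14T.npy",d["T"])
d=get_image("scene");p0=proj(d,np.array([.5725,-.309,.03])).astype(int)
im=cv2.resize(d["color"][p0[1]-50:p0[1]+30,p0[0]-40:p0[0]+40],None,fx=7,fy=7,interpolation=2)
cv2.imwrite("pics/s14.png",im);cv2.imwrite("pics/s14f.png",d["color"])
E
```

```text
clock: 14.62
position: [0.674, -0.2589, 0.1569]
ee_rot: [-0.696, 0.696, -0.123, 0.123]
contact_force: [0.4, -0.2, -1.1]
width: 0.0856
```

View pics/w14.png

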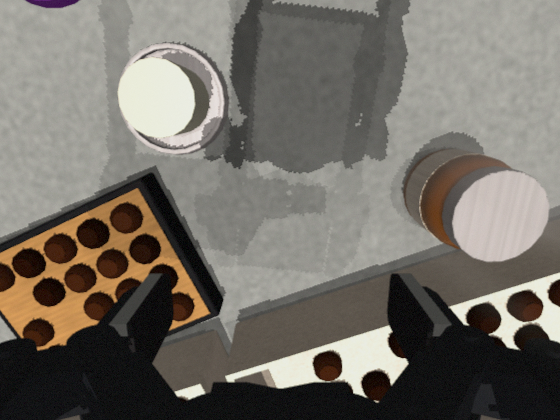

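View pics/s14.png

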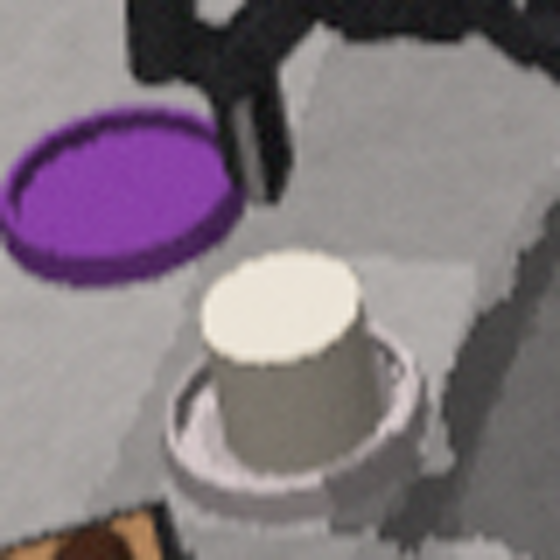

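View pics/s14f.png

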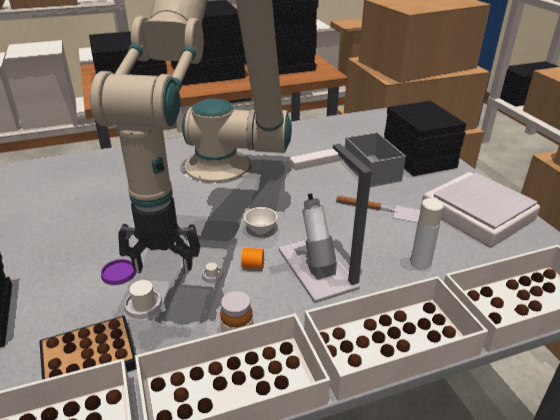

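```bash
python3 - <<'E'
import cv2,numpy as np
a=cv2.imread("pics/w14.png")[30:165,105:240]
cv2.imwrite("pics/w14c.png",cv2.resize(a,None,fx=4,fy=4,interpolation=2))
E
```

```text
(no output)
```

View pics/w14c.png

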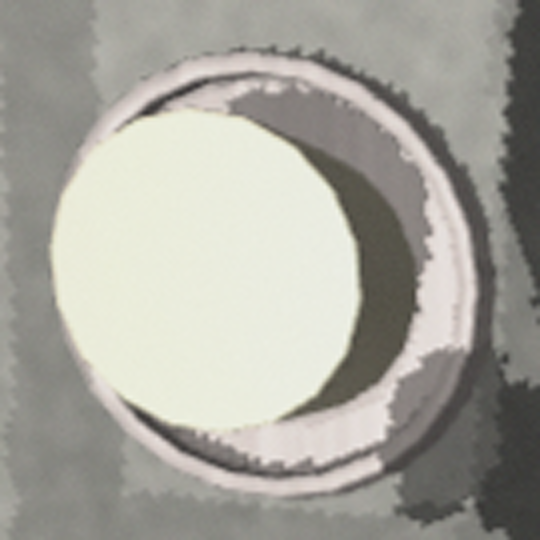

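```bash
python3 - <<'E'
from h import *
w=get_image("wrist");w["T"]=np.load("w14T.npy")
c=plane(w,(105+206/4,30+269/4),.054);h=plane(w,(105+265/4,30+273/4),.014)
print(c,h,1000*np.hypot(*(c-h)[:2]))
s=get_image("scene")
p0=proj(s,np.array([.5725,-.309,.03])).astype(int)
ct=(p0[0]-40+281/7,p0[1]-50+306/7)
print(tri([(w,(105+206/4,30+269/4)),(s,ct)]), get_state()["contact_force"],get_state()["clock"])
E
```

```text
[ 0.57297769 -0.30731885  0.054     ] [ 0.57191904 -0.30905716  0.014     ] 2.0353058933609995
(array([ 0.57263889, -0.30768373,  0.04922565]), [np.float64(1.0), np.float64(1.0)]) [ 0.72011632 -0.31237853  0.11458267] 14.825
```

```bash
python3 -c "
from rig import sign_off;print(sign_off())"
```

```text
the job is handed in; nothing more can be done
None
```

I lifted the white cap 80 mm along the can's axis and stood it mouth down in the larger steel holder. Then I let go, backed the gripper away and handed the job in at about 15 s.

- **Touchdown:** I lowered the cap in small steps. The floor was felt at about 5 N, rising to 10 N at the last step, with the fingertips nominally above the holder's rim.
- **Final position:** the last pictures show the cap upright inside the rim, about 2 mm from the holder's centre, with the gripper clear. In the last scene picture the other things look to be where they were, but I did not measure them.
- **Stand and lamp:** the highest reading near the stand was about 7 N on the tool, while closing on the cap. That is a wrist reading taken after each move, not a direct measure of contact with the stand.
- **Disagreement:** two-view triangulation put the cap's top at 49 mm, where 54 mm is expected. The holder's rim also came out low, at 8 to 9 mm instead of 14 mm. I put this down to camera calibration, because the height at which the cap touched down matched the floor.

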